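Set and lock the document camera's sliding leg

ROBOT

A 6-joint arm with a two-finger parallel gripper is mounted at the origin on the work surface. World frame = base frame: x ahead of the robot, y to its left, z up, the work surface at z = 0. Lengths are in m, angles in rad, forces in N, time in s.
With the tool pointing down it reaches from about 0.35 to 0.975 m from the base axis. Payload 4.9 kg.
Tool frame: the origin (TCP) lies midway between the tips of the shut fingers; the grasp point (between the pads) lies 19 mm behind it; z points along the fingers, y is the direction in which the jaws open and shut (so a half turn about z gives the same grasp; the last joint's range is limited). The gripper opens to 85 mm and grips with 20 to 120 N. Pads are 22 mm wide; open, the fingers measure 114 mm over their backs; the gripper's body (76 mm by 85 mm) begins 54 mm behind the grasp point. The pads swing forward as they close: fully open they stand 13 mm farther back than shut.
Start: joints at [-1.323, 0.053, 1.613, -0, 1.476, -0.119], TCP at [0.224, -0.583, 0.231] pointing down, gripper open.
Joint ranges: [-3.01, 3.01], [-1.01, 2.22], [0.06, 2.58], [-1.02, 4.17], [0.09, 2.62], [-3.14, 3.14]. Speed limits (rad/s): [2.57, 2.57, 3.14, 3.14, 3.14, 3.14].

INTERFACE

Orientations are given as a unit quaternion [w, x, y, z].
In Python, from plant import manip, cams gives the robot as it stands.
- The arm moves only by the tool jog_arm, never from a script. Its argument "targets" is a list of rows, each a list of 4 numbers: the shift along the tool's x, y, z in m, then the turn about the tool's z in degrees. A call has 1 to 5 rows; each row is the pose to reach, as a shift and turn from the pose commanded when the call began, along the tool's axes at that moment; what a row does not reach only later rows make up. A row lasts 1/12 s, in which the tool goes at most 41.7 mm and 7.16 degrees, less where a joint would pass 70% of its speed; a pose out of reach is approached as far as the arm can. A call with a gripper value outside its range is refused whole. "fingers" is the opening, from 0 (shut) to 1 (fully open), set as the call begins (left out, the last holds). The fingers move at their own pace and stop on an object; the grip force is fixed at half the most. Time passes only in rows, so rows that repeat a pose let the fingers close. It gives the time, the measured TCP pose, the force and the opening at its end, in the units of the state.
- manip.state(): the state, without advancing time (a new reading comes with each control period).
- cams.grab_frame(name): name is "side" or "top"; returns the picture (400x640x3 uint8, red, green, blue); there is no depth.
- cams.get_calibration(name): a dict with "camera_matrix" (3x3 intrinsics, pixels), "distortion" ([k1, k2, p1, p2, k3] as OpenCV has them; the pictures are not rectified), "cam_to_world" (4x4, takes a point from camera to world coordinates). Camera axes: x right, y up, looking along -z (the intrinsics and any distortion apply to the point x, -y, -z); pixel columns grow to the right and rows downward; lengths in m; the calibration is good to about 2 mm. A picture is of the moment at which its call begins. get_calibration takes no time and is no camera call.
- manip.job_done(): hands the job in, once; it reports no verdict.
The state is a dict: "time": time; "joint_pos": joint angles; "joint_vel": joint speeds; "joint_efforts": joint torques, N m; "tool_pos": TCP position; "tool_rot": TCP orientation; "contact_force": force on the tool from outside, world axes, zero at the start; "ft_torque": the same for the moment, N m; "gripper_width": opening from 0.0 (shut) to 1.0 (fully open).
Only numpy, scipy, OpenCV 4.12 (cv2) and the standard library are available. Lean on these libraries where they do the work, as an engineer would, in place of code of your own. Each camera call takes 0.05 s, during which the arm holds its last target. There are 200 camera calls.

TASK

Set up the document camera for the fabric card that lies under it: pinch the yellow upright fin on its sliding leg and slide the leg until the red pointer is at the blue mark if the small blue card is under the camera, or at the orange mark if it is the large orange card. Only then, holding the leg there by the fin the whole time, push the red forked cam lever all the way down until it lies flat. Do not let go: finish still pinching the fin, with the pointer at the mark and the lever flat, and leave the mug, the glue stick and the stapler undisturbed.

Things in the scene. Friction and masses are not known exactly. Their poses are not given: they have to be found in the camera images.
- stand: document camera stand, fixed: grey base board 330 x 550 x 12 mm, black column with a sleeve, horizontal aluminium leg 20 x 20 mm sliding in it along the stand's y. Origin: on the desk below the leg's centre line. -y: the way the leg slides out (to the camera head); +x: the scale strip's side; z up. Leg's top face 170 mm above the desk; the sleeve's top, 177 mm, is the highest fixed part
- leg (a joint): slide of the leg in m: 0 pushed in, 0.14 pulled fully out (towards the stand's -y). 0.04 puts the pointer at the blue mark, 0.10 at the orange mark. Friction about 2.5 N; it stays where it is left
- fin (a point): yellow upright fin (leg_c0 in the rules) on the leg, to pinch it by: 14 mm thick (stand's x), 26 mm long (y), 70 mm high. Origin: centre of its foot on the leg's top face, 170 mm above the desk; axes as the stand's. On the same leg are the camera head, 120 mm further out (-y), 56 x 50 mm, its top 6 mm above the leg's top face, and the lever's pivot 55 mm further in (+y)
- pointer (a point): tip of the red pointer, which is fixed to the leg level with the fin's centre along the leg and reaches 50 mm to the +x side, 4 mm above the scale strip
- mark_blue (a point): centre of the blue mark, a band 10 mm wide across the fixed aluminium scale strip; for the small blue card. The strip lies 50 mm to the +x side of the leg's centre line, its upper face 132 mm above the desk
- mark_orange (a point): centre of the orange mark, the same kind of band 60 mm further out (-y); for the large orange card
- cam_lever (a joint): angle of the red forked cam lever on the leg, rad: 0 closed (flat, on its stop), up to 0.45 open (raised). Level pivot 55 mm inward of the fin, 7 mm above the leg's top face. Flat, its upper face is 12 mm above the leg's top face; fully open, the arms' ends reach 43 mm above it. Friction about 4 N at the fork; it stays where it is left
- fork (a point): point midway between the lever's two arms, level with their upper face, 63 mm from the pivot (8 mm outward of the fin's centre when flat). Each arm is 16 mm wide, 10 mm thick, 71 mm long and passes the fin, 10 to 26 mm either side of its middle: fingers that pinch the fin from above have their tips over the arms and can slide down the fin to push them
- camera_place (a point): middle of the card stop's edge, on the base board under the leg: where the near edge of the card under the camera lies (on a black rubber patch)
- small_edge (a point): small blue card with grey fabric (120 x 80 x 3 mm, fixed): middle of the edge that meets the stop. It lies either at the camera place or 165 mm away to the +x side, in the waiting place (white patch)
- large_edge (a point): large orange card with grey fabric (120 x 200 x 3 mm, fixed): middle of the edge that meets the stop. It lies in the other of the two places
- mug: white mug, 82 mm wide, 95 mm high, standing; origin under its centre. Bystander
- glue: glue stick, 32 mm wide, 85 mm high, standing on the base board beside the scale strip; origin under its centre. Bystander
- stapler: blue and black stapler, 40 x 135 x 47 mm; origin under its centre. Bystander

How it is judged:
On the way:
1. the leg is pinched by its fin with the pointer at the mark for the card under the camera, the lever still raised (((horizontal distance between small_edge and camera_place below 0.03 m and y of pointer in the frame of mark_blue between -0.006 and 0.006 m) or (horizontal distance between large_edge and camera_place below 0.03 m and y of pointer in the frame of mark_orange between -0.006 and 0.006 m)) and contact force between the fingers and leg_c0 above 1 N and value of joint cam_lever above 0.22 rad), for 0.2 s.
At the end, for the whole second after the job is handed in: The pointer is within 6 mm of the mark for the card under the camera, the lever is within 0.07 rad of flat, the fingers still pinch the fin (over 1 N), the leg is at rest, and mug, glue stick and stapler stand within 30 mm of where they were (((horizontal distance between small_edge and camera_place below 0.03 m and y of pointer in the frame of mark_blue between -0.006 and 0.006 m) or (horizontal distance between large_edge and camera_place below 0.03 m and y of pointer in the frame of mark_orange between -0.006 and 0.006 m)) and contact force between the fingers and leg_c0 above 1 N and value of joint cam_lever below 0.07 rad and velocity of joint leg between -0.01 and 0.01 m/s and distance of each of mug, glue, stapler from where it was at the start of the episode below 0.03 m and angle between each of mug, glue, stapler's own z axis and vertical below 0.3 rad); the arm keeps its last pose, push and grip.
It fails at once if the lever is pushed more than half-way down while the pointer is off the right mark (by more than 9 mm) (value of joint cam_lever below 0.17 rad and not ((horizontal distance between small_edge and camera_place below 0.03 m and y of pointer in the frame of mark_blue between -0.009 and 0.009 m) or (horizontal distance between large_edge and camera_place below 0.03 m and y of pointer in the frame of mark_orange between -0.009 and 0.009 m))).
It fails at once if the lever is pushed down without the fin being held (value of joint cam_lever below 0.17 rad and contact force between the fingers and leg_c0 below 0.05 N).
It fails at once if a bystander is pushed away or knocked over (distance of any of mug, glue, stapler from where it was at the start of the episode above 0.05 m or angle between any of mug, glue, stapler's own z axis and vertical above 0.5 rad).
It also fails if it takes over 35 s, if anything falls off the work surface, if the arm or the gripper's body presses on something with over 40 N, if the wrist force passes 120 N, or if a joint passes its speed limit or range.

## Working session

There is one attempt and no reset: what is moved stays moved. The work goes in short steps, Python scripts to look and compute and a tool call to move; the robot and the scene stay as the last step left them, time stands still between calls to the robot, and variables do not carry over. Pictures are saved under pics/ and viewed, about 8 in all and at most 12, crops included, and the job is handed in when it is done.

Besides the shell and the picture viewer there is one more tool, called as name(argument=value, ...) on one line, values as JSON. jog_arm: Moves the arm, as the interface text tells. Its arguments: {"type":"object","properties":{"targets":{"type":"array"},"fingers":{"type":"number"}},"required":["targets"]}

```bash
mkdir -p pics; cat > h.py <<'E'
import numpy as np, cv2
from plant import manip, cams
def grab(n,f=None):
    im=cams.grab_frame(n)
    if f: cv2.imwrite('pics/'+f,im[:,:,::-1])
    return im
def ray(n,uv):
    c=cams.get_calibration(n);K=np.array(c['camera_matrix'],float);d=np.array(c['distortion'],float);T=np.array(c['cam_to_world'])
    p=cv2.undistortPoints(np.array([[uv]],float),K,d)[0,0]
    v=T[:3,:3]@np.array([p[0],-p[1],-1]);return T[:3,3],v
def plane(n,uv,z):
    o,v=ray(n,uv);return o+v*(z-o[2])/v[2]
def tri(uv1,n1,uv2,n2):
    o1,v1=ray(n1,uv1);o2,v2=ray(n2,uv2)
    s=np.linalg.lstsq(np.c_[v1,-v2],o2-o1,rcond=None)[0]
    a,b=o1+v1*s[0],o2+v2*s[1];return (a+b)/2,np.linalg.norm(a-b)
def proj(n,P):
    c=cams.get_calibration(n);K=np.array(c['camera_matrix'],float);d=np.array(c['distortion'],float);T=np.linalg.inv(np.array(c['cam_to_world']))
    q=(T@np.c_[np.atleast_2d(P),np.ones(len(np.atleast_2d(P)))].T)[:3].T*[1,-1,-1]
    return cv2.projectPoints(q.reshape(-1,1,3),np.zeros(3),np.zeros(3),K,d)[0][:,0]
E
python3 - <<'E'
from h import *
grab('top','t0.png');grab('side','s0.png')
s=manip.state();print(s['tool_pos'],s['tool_rot'],s['time'],s['gripper_width'])
for n in('top','side'):print(n,np.round(cams.get_calibration(n)['cam_to_world'],3).tolist())
E
```

```text
[ 0.22398821 -0.58285763  0.23015059] [-9.69765054e-04  9.83233387e-01  1.82349010e-01 -6.75583290e-05] 0.1 0.9980249240752426
top [[-0.029, 0.989, -0.146, 0.397], [-1.0, -0.027, 0.015, -0.006], [0.011, 0.146, 0.989, 1.312], [0.0, 0.0, 0.0, 1.0]]
side [[0.9, 0.243, -0.363, 0.049], [-0.437, 0.502, -0.746, -1.061], [0.001, 0.83, 0.558, 0.92], [0.0, 0.0, 0.0, 1.0]]
```

View pics/t0.png

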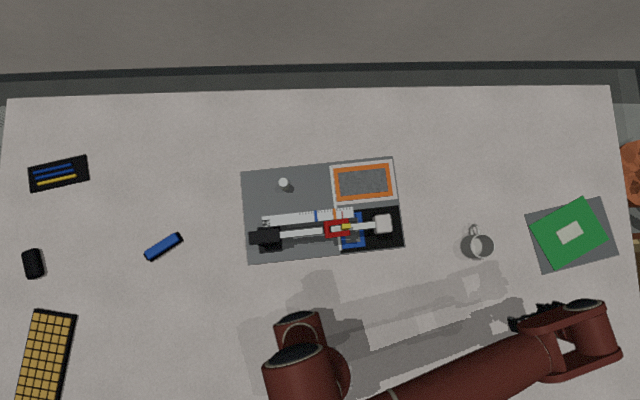

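View pics/s0.png

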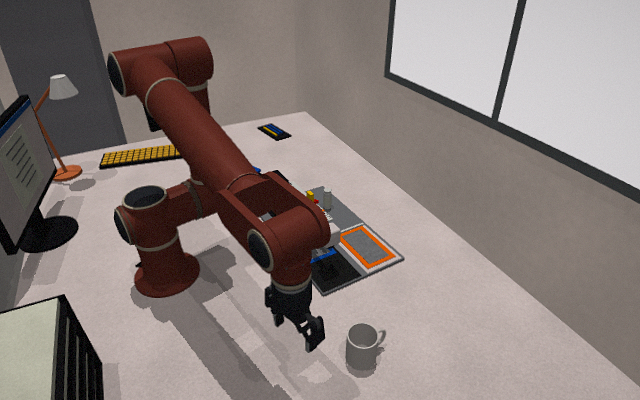

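The small blue card is under the camera, below the camera arm (about (352,230) in the top view). The large orange card is on the white patch at (363,182). The mug is at (480,245) and the stapler at (163,246). I'll zoom in on the stand.

```bash
python3 - <<'E'
from h import *
im=cv2.imread('pics/t0.png');cv2.imwrite('pics/t0c.png',cv2.resize(im[165:275,235:415],None,fx=4.4,fy=4.4,interpolation=cv2.INTER_CUBIC))
hsv=cv2.cvtColor(im,cv2.COLOR_BGR2HSV)
sub=np.zeros(hsv.shape[:2],bool);sub[150:275,235:415]=1
for n,lo,hi in(('yellow',(22,120,90),(35,255,255)),('red',(0,150,80),(6,255,255)),('red2',(172,150,80),(180,255,255)),('blue',(100,120,60),(125,255,255)),('orange',(8,150,120),(20,255,255))):
    m=((cv2.inRange(hsv,lo,hi)>0)&sub).astype(np.uint8)
    k,_,st,c=cv2.connectedComponentsWithStats(m)
    for i in range(1,k):
        if st[i,4]>3: print(n,st[i].tolist(),np.round(c[i],1))
E
```

```text
yellow [341, 223, 10, 6, 45] [345.6 225.6]
red [324, 219, 26, 19, 257] [334.8 228.2]
blue [314, 211, 3, 11, 21] [315.4 216.2]
blue [354, 211, 9, 11, 63] [358.5 215.8]
blue [341, 230, 25, 19, 208] [353.9 241.8]
orange [334, 163, 59, 38, 627] [362.6 181.7]
orange [333, 209, 3, 11, 22] [334.1 213.7]
```

View pics/t0c.png

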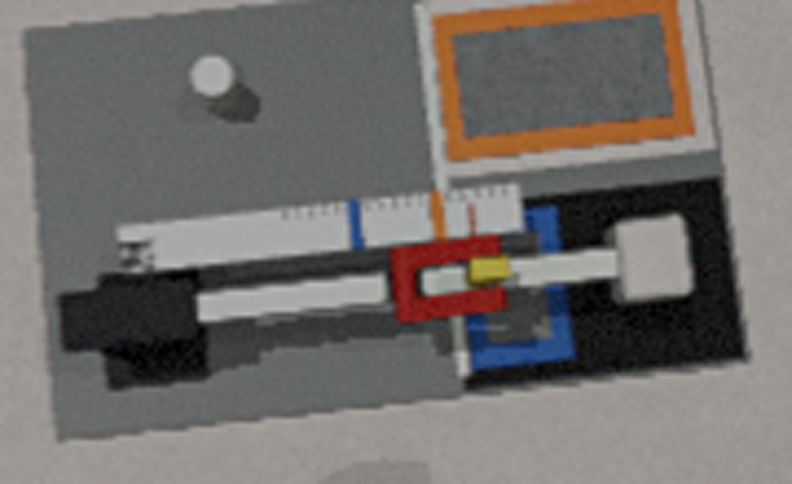

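```bash
python3 - <<'E'
from h import *
b=plane('top',(315.4,216.2),.132);o=plane('top',(334.1,213.7),.132);p=plane('top',(342.3,213.4),.136);f=plane('top',(345.6,225.6),.235)
u=(o-b)[:2];print('b',b,'o',o,'p',p,'f',f,np.linalg.norm(u),'expect .06')
# strip edges for direction: base board corners
im=cv2.imread('pics/t0.png')
c=[plane('top',(x/4.4+235,y/4.4+165),.012) for x,y in((25,30),(60,440),(748,358))];print(c,[np.linalg.norm(c[i]-c[i+1]) for i in(0,1)])
d=(c[2]-c[1])[:2];d/=np.linalg.norm(d);print('stand -y dir',d,np.degrees(np.arctan2(d[0],-d[1])),'marks dir',np.degrees(np.arctan2(u[0],-u[1])))
h=plane('top',(235+653/4.4,165+258/4.4),.176); s=plane('top',(235+200/4.4,165+306/4.4),.17); print('head',h,'leg by sleeve',s)
d=(h-s)[:2];print(np.degrees(np.arctan2(d[0],-d[1])))
x=np.array([-u[1],u[0]])/np.linalg.norm(u);y=-u/np.linalg.norm(u)
for q in(p,f,h):
  print('in mark frame', (q-b)[:2]@x,(q-b)[:2]@y)
s=manip.state();from scipy.spatial.transform import Rotation as R
r=s['tool_rot'];print(R.from_quat(np.roll(r,-1)).as_matrix().round(3))
print('glue top',plane('top',(235+212/4.4,165+76/4.4),.097))
E
```

```text
b [ 0.52753725 -0.00599403  0.132     ] o [ 0.53384225 -0.06552072  0.132     ] p [ 0.53360473 -0.09130105  0.136     ] f [ 0.48647826 -0.09234409  0.235     ] 0.05985966699629466 expect .06
[array([0.70651339, 0.25495719, 0.012     ]), array([0.37906554, 0.22727016, 0.012     ]), array([ 0.42685329, -0.31349159,  0.012     ])] [np.float64(0.3286162932303613), np.float64(0.5428691769220193)]
stand -y dir [ 0.08802813 -0.99611799] 5.050177089836812 marks dir 6.046158131162316
head [ 0.49401661 -0.21273289  0.176     ] leg by sleeve [0.47020378 0.1018206  0.17      ]
4.329239012372596
in mark frame -0.0029516328582897466 -0.08547158039652705
in mark frame -0.04992581142271751 -0.08154500492283454
in mark frame -0.05510990510051931 -0.20205813694351354
[[ 0.933  0.359 -0.   ]
 [ 0.359 -0.933  0.002]
 [ 0.    -0.002 -1.   ]]
glue top [0.64703886 0.09737021 0.097     ]
```

jog_arm(targets=[[0.02, -0.015, -0.03, -7], [0.05, -0.04, -0.05, -14], [0.08, -0.07, -0.06, -21], [0.11, -0.095, -0.07, -28], [0.14, -0.12, -0.08, -35]], fingers=1)

```text
time: 0.52
tool_pos: [0.3114, -0.4206, 0.3111]
tool_rot: [-0.0, 0.882, 0.472, 0.0]
contact_force: [1.0, -0.9, -0.2]
gripper_width: 0.998
```

jog_arm(targets=[[0.038, -0.004, 0, -7], [0.076, -0.008, 0, -14], [0.114, -0.012, 0, -21], [0.152, -0.016, 0, -28], [0.19, -0.02, 0, -35]])

```text
time: 0.93
tool_pos: [0.4011, -0.2517, 0.3106]
tool_rot: [-0.0, 0.699, 0.715, 0.0]
contact_force: [0.6, -1.1, 0.1]
gripper_width: 1.001
```

```bash
cat > d.py <<'E'
from h import *
import sys
from scipy.spatial.transform import Rotation as R
s=manip.state();M=R.from_quat(np.roll(s['tool_rot'],-1)).as_matrix();t=np.array(eval(sys.argv[1]))
print('t',s['time'],'pos',s['tool_pos'],'yaw',np.degrees(np.arctan2(M[1,0],M[0,0])),'shift',(M.T@(t-s['tool_pos'])).round(4))
E
python3 d.py '[.4845,-.093,.30]'
```

```text
t 0.9333 pos [ 0.40105273 -0.25172833  0.31058057] yaw 91.33865826922398 shift [0.1567 0.0871 0.0106]
```

jog_arm(targets=[[0.032, 0.018, 0.0, -1], [0.064, 0.035, 0.0, -2], [0.096, 0.053, 0.0, -3], [0.128, 0.07, 0.005, -4], [0.157, 0.087, 0.01, -4]])

```text
time: 1.35
tool_pos: [0.4855, -0.093, 0.3009]
tool_rot: [0.0, 0.675, 0.738, 0.0]
contact_force: [0.6, -0.3, -0.6]
gripper_width: 1.002
```

```bash
python3 d.py '[.4845,-.093,.222]'; python3 - <<'E'
from h import *
a=grab('top');b=grab('side')
A=cv2.resize(a[165:275,270:420],(600,440),interpolation=3);B=cv2.resize(b[150:300,240:440],(800,600),interpolation=3)
cv2.imwrite('pics/t1.png',A[:,:,::-1]);cv2.imwrite('pics/s1.png',B[:,:,::-1])
E
```

```text
t 1.35 pos [ 0.48547168 -0.09297133  0.30093109] yaw 95.08760588347155 shift [ 0.0001 -0.001   0.0789]
```

View pics/s1.png

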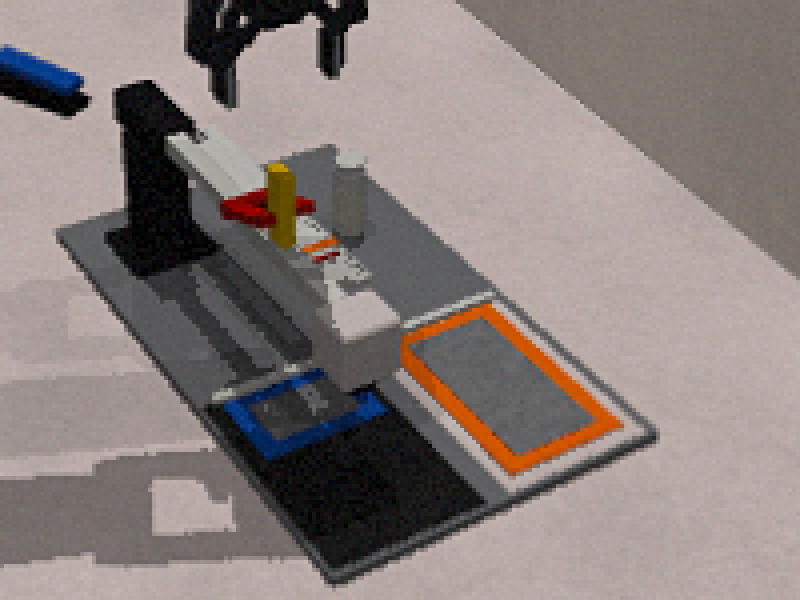

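View pics/t1.png

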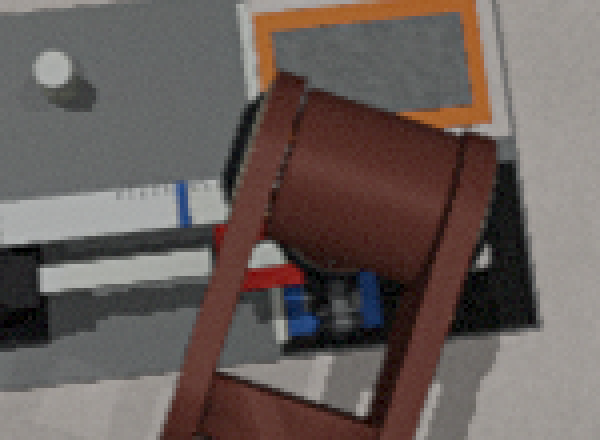

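Side view: small blue card under the camera head, the fin upright at (310,200) full frame between raised red arms, jaws straddling above. I'll cross-check the fin position from this view.

```bash
python3 - <<'E'
from h import *
b=lambda x,y:(x/4+240-.4,y/4+150-.4)
print('fin top',plane('side',b(281,169),.24))
print('tri',tri(b(281,169),'side',(345.3,225.0),'top'))
print('pointer tip',plane('side',b(338,254),.136),'orange mark',plane('side',b(319,247),.132))
u=np.array([-.087,.996]);print(proj('side',[[.4845,-.093,.24]]),b(281,169))
E
```

```text
fin top [ 0.48531269 -0.09310073  0.24      ]
tri (array([ 0.48716926, -0.09098274,  0.23839801]), np.float64(0.0016584523641855206))
pointer tip [ 0.53953479 -0.08900038  0.136     ] orange mark [ 0.53182655 -0.06758009  0.132     ]
[[309.60773292 191.89403966]] (309.85, 191.85)
```

jog_arm(targets=[[0, 0, 0.03, 0], [0, 0, 0.055, 0], [0, 0, 0.078, 0], [0, 0, 0.078, 0]])

```text
time: 1.78
tool_pos: [0.4817, -0.0944, 0.2169]
tool_rot: [-0.005, 0.676, 0.737, -0.002]
contact_force: [0.2, -0.9, -0.9]
gripper_width: 0.999
```

jog_arm(targets=[[0, 0, 0, 0], [0, 0, 0, 0], [0, 0, 0, 0], [0, 0, 0, 0], [0, 0, 0, 0]], fingers=0)

```text
time: 2.2
tool_pos: [0.4856, -0.0954, 0.2246]
tool_rot: [0.001, 0.676, 0.737, 0.0]
contact_force: [0.1, 0.3, -0.1]
gripper_width: 0.296
```

jog_arm(targets=[[0, 0, 0, 0], [0, 0, 0, 0], [0, 0, 0, 0], [0, 0, 0, 0], [0, 0, 0, 0]])

```text
time: 2.62
tool_pos: [0.4856, -0.0953, 0.2243]
tool_rot: [0.001, 0.676, 0.737, 0.0]
contact_force: [-0.9, 0.5, 6.5]
gripper_width: 0.147
```

jog_arm(targets=[[0.015, 0, 0, 0], [0.035, 0, 0, 0], [0.055, 0, 0, 0], [0.073, 0, 0, 0], [0.082, 0, 0, 0]])

```text
time: 3.03
tool_pos: [0.4787, -0.0128, 0.2243]
tool_rot: [0.002, 0.675, 0.738, 0.001]
contact_force: [1.7, -2.4, 4.8]
gripper_width: 0.146
```

jog_arm(targets=[[0, 0, 0, 0], [0, 0, 0, 0]])

```text
time: 3.2
tool_pos: [0.4787, -0.0123, 0.2243]
tool_rot: [0.001, 0.675, 0.738, 0.002]
contact_force: [0.6, 2.4, 6.3]
gripper_width: 0.145
```

```bash
python3 d.py '[.4845,-.093,.222]'; python3 - <<'E'
from h import *
a=grab('top','t2f.png');b=grab('side','s2f.png')
print(proj('side',[[.5275,-.006,.132],[.5275,-.006,.136]]),proj('top',[[.5275,-.006,.132]]))
A=cv2.resize(a[165:265,260:360],(500,500),interpolation=3);B=cv2.resize(b[160:260,260:360],(500,500),interpolation=3)
cv2.imwrite('pics/2.png',np.hstack([A[:,:300],B])[:,:,::-1])
E
```

```text
t 3.2 pos [ 0.47868669 -0.01233234  0.224316  ] yaw 95.08720309002541 shift [-0.0809 -0.0014  0.0022]
[[310.76034458 202.65898464]
 [310.7477322  201.73417029]] [[315.40220484 216.21163661]]
```

View pics/2.png

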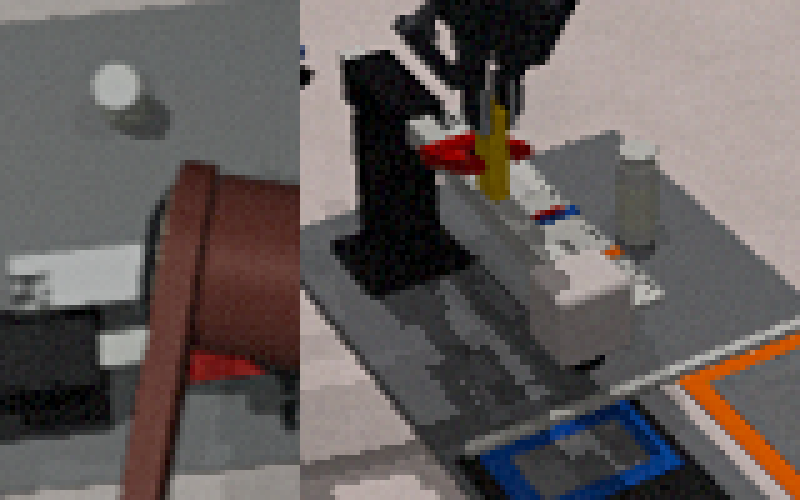

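The pointer (red, about (553,215) in the crop) lies across the blue band; the fin is gripped and the lever is still raised. I'll zoom in to check the alignment.

```bash
python3 - <<'E'
from h import *
im=cv2.imread('pics/s2f.png');c=im[188:218,292:332]
c=cv2.resize(c,None,fx=20,fy=20,interpolation=0);u=np.array([-.0872,.9962]);x=np.array([.9962,.0872])
# mark centre-line (+-5 mm edges) predicted, for scale
b=np.array([.5275,-.006])
def q(P):return ((proj('side',P)-[292,188]+.5)*20).astype(int)
print('px per 10 mm along leg',np.diff(proj('side',[[*b,.132],[*(b+.01*u),.132]]),axis=0),'across',np.diff(proj('side',[[*b,.132],[*(b+.01*x),.132]]),axis=0))
cv2.imwrite('pics/s2z.png',c)
E
```

```text
px per 10 mm along leg [[-1.38203899 -1.34289728]] across [[ 2.41533522 -0.80178331]]
```

View pics/s2z.png

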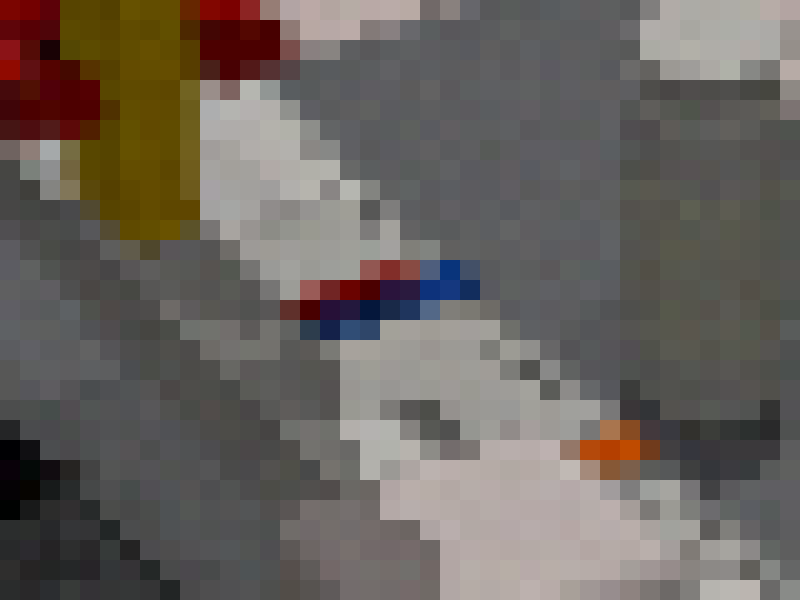

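The pointer is within about 2 mm of the blue mark's centre line, and dead reckoning agrees. Next I hold for a moment, then slide down the fin.

jog_arm(targets=[[0, 0, 0, 0], [0, 0, 0.002, 0], [0, 0, 0.004, 0], [0, 0, 0.006, 0], [0, 0, 0.008, 0]])

```text
time: 3.72
tool_pos: [0.479, -0.014, 0.2241]
tool_rot: [0.002, 0.675, 0.737, 0.001]
contact_force: [-18.2, 1.1, 44.8]
gripper_width: 0.145
```

jog_arm(targets=[[0, 0, -0.002, 0], [0, 0, -0.002, 0], [0, 0, -0.002, 0]], fingers=0.13)

```text
time: 3.97
tool_pos: [0.4789, -0.0141, 0.2242]
tool_rot: [0.002, 0.675, 0.737, 0.001]
contact_force: [-11.9, 1.0, 28.3]
gripper_width: 0.147
```

jog_arm(targets=[[0, 0, 0, 0], [0, 0, 0, 0], [0, 0, 0, 0]], fingers=0.145)

```text
time: 4.22
tool_pos: [0.4789, -0.0141, 0.2242]
tool_rot: [0.002, 0.676, 0.737, 0.001]
contact_force: [-11.4, -0.3, 28.7]
gripper_width: 0.146
```

jog_arm(targets=[[0, 0, 0, 0], [0, 0, 0, 0], [0, 0, 0, 0]], fingers=0.155)

```text
time: 4.47
tool_pos: [0.4789, -0.0141, 0.2241]
tool_rot: [0.002, 0.676, 0.737, 0.001]
contact_force: [-11.6, 0.3, 28.7]
gripper_width: 0.156
```

jog_arm(targets=[[0, 0, 0, 0], [0, 0, 0, 0], [0, 0, 0, 0]], fingers=0.16)

```text
time: 4.72
tool_pos: [0.4789, -0.0142, 0.2221]
tool_rot: [0.002, 0.676, 0.737, 0.001]
contact_force: [-7.8, -0.2, 20.5]
gripper_width: 0.157
```

jog_arm(targets=[[0, 0, 0.002, 0], [0, 0, 0.004, 0], [0, 0, 0.006, 0], [0, 0, 0.008, 0], [0, 0, 0.008, 0]])

```text
time: 5.13
tool_pos: [0.479, -0.0143, 0.2147]
tool_rot: [0.002, 0.676, 0.737, 0.0]
contact_force: [-8.2, -0.9, 23.4]
gripper_width: 0.163
```

jog_arm(targets=[[0, 0, 0.003, 0], [0, 0, 0.006, 0], [0, 0, 0.009, 0], [0, 0, 0.011, 0], [0, 0, 0.011, 0]])

```text
time: 5.55
tool_pos: [0.479, -0.0146, 0.2061]
tool_rot: [0.002, 0.676, 0.737, 0.0]
contact_force: [-15.3, -0.8, 33.0]
gripper_width: 0.162
```

```bash
python3 - <<'E'
from h import *
b=grab('side','s3f.png')[:,:,::-1]
cv2.imwrite('pics/s3z.png',np.hstack([cv2.resize(b[188:218,292:322],(500,500),interpolation=0),cv2.resize(b[160:240,320-40:320],(250,500),interpolation=3)]))
E
```

```text
(no output)
```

View pics/s3z.png

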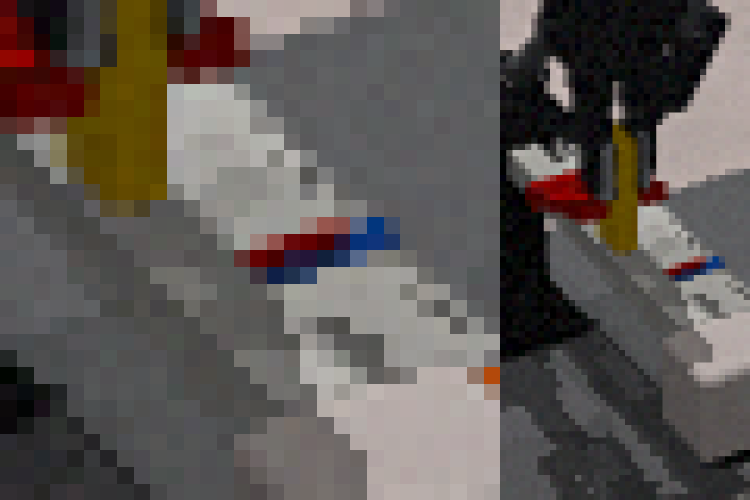

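The pointer still lies on the blue band (about (300,245) in the zoom) and the fingertips are now on the arms. I'll keep pushing down.

jog_arm(targets=[[0, 0, 0.002, 0], [0, 0, 0.004, 0], [0, 0, 0.006, 0], [0, 0, 0.008, 0], [0, 0, 0.008, 0]])

```text
time: 6.02
tool_pos: [0.4791, -0.0153, 0.1997]
tool_rot: [0.003, 0.676, 0.737, -0.001]
contact_force: [-19.2, -2.9, 40.4]
gripper_width: 0.168
```

jog_arm(targets=[[0.001, 0, 0.002, 0], [0.002, 0, 0.004, 0], [0.002, 0, 0.006, 0], [0.002, 0, 0.008, 0], [0.002, 0, 0.008, 0]])

```text
time: 6.43
tool_pos: [0.4789, -0.0136, 0.1914]
tool_rot: [0.003, 0.676, 0.737, -0.001]
contact_force: [-18.4, -2.9, 39.0]
gripper_width: 0.165
```

jog_arm(targets=[[0, 0, 0.002, 0], [0, 0, 0.004, 0], [0, 0, 0.006, 0], [0, 0, 0.008, 0], [0, 0, 0.008, 0]])

```text
time: 6.85
tool_pos: [0.4789, -0.0137, 0.1831]
tool_rot: [0.003, 0.676, 0.737, -0.001]
contact_force: [-18.9, -3.3, 38.8]
gripper_width: 0.163
```

jog_arm(targets=[[0, 0, 0.002, 0], [0, 0, 0.004, 0], [0, 0, 0.004, 0]])

```text
time: 7.1
tool_pos: [0.4789, -0.0137, 0.1817]
tool_rot: [0.003, 0.676, 0.737, -0.001]
contact_force: [-26.3, -2.7, 50.5]
gripper_width: 0.163
```

jog_arm(targets=[[0, 0, 0.002, 0], [0, 0, 0.003, 0], [0, 0, 0.003, 0]])

```text
time: 7.35
tool_pos: [0.479, -0.0138, 0.1814]
tool_rot: [0.003, 0.676, 0.737, -0.002]
contact_force: [-33.2, -2.0, 61.9]
gripper_width: 0.163
```

```bash
python3 - <<'E'
from h import *
b=grab('side','s4f.png')[:,:,::-1]
cv2.imwrite('pics/s4z.png',np.hstack([cv2.resize(b[188:218,292:322],(500,500),interpolation=0),cv2.resize(b[180:210,290:305],(250,500),interpolation=3)]))
print(proj('side',[[.479,-.0137,.182]]))
E
```

```text
[[298.77820476 195.25139746]]
```

View pics/s4z.png

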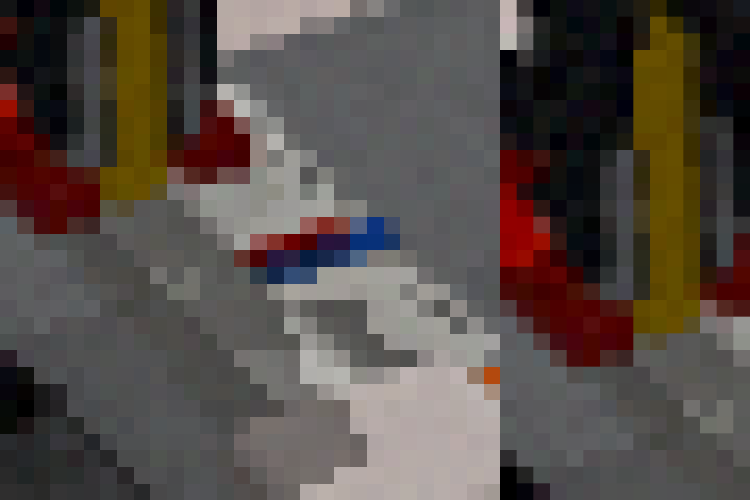

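jog_arm(targets=[[0, 0, -0.002, 0], [0, 0, -0.003, 0], [0, 0, -0.003, 0], [0, 0, -0.003, 0]], fingers=0.145)

```text
time: 7.73
tool_pos: [0.479, -0.0138, 0.1815]
tool_rot: [0.003, 0.676, 0.737, -0.001]
contact_force: [-26.0, -3.7, 48.2]
gripper_width: 0.16
```

jog_arm(targets=[[0, 0, 0, 0], [0, 0, 0, 0], [0, 0, 0, 0]])

```text
time: 7.98
tool_pos: [0.4789, -0.0138, 0.1814]
tool_rot: [0.003, 0.676, 0.737, -0.001]
contact_force: [-26.0, -3.8, 49.6]
gripper_width: 0.157
```

```bash
python3 - <<'E'
from h import *
b=grab('side','s5f.png').astype(int);a=cv2.imread('pics/s4f.png')[:,:,::-1].astype(int);z=cv2.imread('pics/s2f.png')[:,:,::-1].astype(int)
# red-excess weighted centroid of the pointer and blue of the mark at successive looks
for n,i in(('s2',z),('s4',a),('s5',b)):
    r=i[199:206,304:318];R=np.clip(r[...,0]-(r[...,1]+r[...,2])/2-15,0,None);B=np.clip(r[...,2]-(r[...,0]+r[...,1])/2-15,0,None)
    Y,X=np.mgrid[199:206,304:318]
    for w in(R,B):print(n,((X*w).sum()/w.sum()).round(2),((Y*w).sum()/w.sum()).round(2))
u=np.array([-.0872,.9962]);x=np.array([.9962,.0872]);m=np.array([.5275,-.006])
for d in(-.006,0,.006):print(d,[proj('side',[[*(m+d*u+k*x),.136]])[0].round(2).tolist() for k in(-.03,-.015,0)])
E
```

```text
s2 309.04 201.85
s2 312.1 202.42
s4 309.07 201.84
s4 312.2 202.38
s5 309.04 201.85
s5 312.07 202.43
-0.006 [[304.22, 204.99], [307.92, 203.76], [311.59, 202.54]]
0 [[303.4, 204.16], [307.09, 202.94], [310.75, 201.73]]
0.006 [[302.58, 203.34], [306.27, 202.13], [309.92, 200.93]]
```

```bash
python3 -c "
from plant import manip
print(manip.job_done());s=manip.state();print(s['time'],s['tool_pos'],s['gripper_width'],s['contact_force'])"
```

```text
the job is handed in; nothing more can be done
None
the job is handed in; nothing more can be done
```

The job is handed in. The small blue card was under the camera, so I pinched the fin and slid the leg about 83 mm in to the blue mark. With the lever still raised I held it there, then slid the fingers down the fin until the lever reached its stop. The arm is still pinching the fin.

**Last checks**
- **Pointer:** it lies on the blue band. My estimates ran from about 2 mm short to 2.5 mm too far in, so they disagree but all sit within the 6 mm limit. The pointer showed no shift in the image while the lever was pushed down.
- **Lever:** the fingertips stopped hard at 181 mm above the desk, against 182 mm expected for a flat lever, and the picture agrees. I have no direct reading of the lever's angle.
- **Grip:** to let the fingers slide I eased the grip, since at full grip they stuck at about 45 N. I then partly closed it again. The gripper reads 0.157, about 13 mm on the 14 mm fin, and the last wrist force was about 56 N. The force on the fin itself isn't measured.
- **Bystanders:** the arm never went near the mug or the stapler, and the glue stick still stands in the last picture that shows it, taken before the lever was pushed down. I did not measure their positions again at the end.
- **Time:** about 8 s of the 35 s allowed.

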